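Seat the flat make-up mirror on its three-point stand

TASK

Pick up the orange-framed mirror from the ledge and set it down, glass up, on the white three-point stand, centred and lined up lengthwise between the end lips so that it lies flat on all three rubber pads and cannot rock. Set it down gently, do not drop it; leave the blue comb case where it lies, and let go of the mirror.

Things in the scene. Friction and masses are not known exactly. Their poses are not given: they have to be found in the camera images.
- mirror_center (a point): Centre (half-way up) of the loose mirror: orange frame 116 x 60 x 16 mm (x, y, z), 0.1 to 0.22 kg, flat underside, pale glass in its top face. Lies flat on the ledge, glass up, so this point starts 8 mm above the ledge. x runs along the length, y across the 60 mm width (grip it so, on the long sides at mid-length), z up out of the glass. Ends alike: seat it either way round.
- stand: Fixed white three-point stand, any yaw. Origin: centre of its underside, on the ledge. Base 160 (x) x 60 x 10 mm. Three posts with black rubber pads 16 mm across, tops 42 mm up, at x,y = (40,20), (40,-20), (-48,0) mm. Steel end lips at x = +-73 mm rise to 50 mm: 12 mm free at each end of the mirror; long sides open. Seated, the mirror centre is 50 mm above the origin, its length along the stand x.
- comb_case_center (a point): Centre (half-way up) of a loose closed comb case, a look-alike bystander to be left alone: plain blue plastic with a thin dark seam and a small white stripe, 116 x 60 x 16 mm, no glass; lies flat on the ledge. x axis along its length.
Things that resemble listed ones, but are neither listed nor needed, are in the scene too. Leave any purple look-alike of the stand alone.

How it is judged:
At the end, for the whole second after the job is handed in: The mirror rests released and still on the stand, glass up: its centre within 14 mm of the stand's centre seen from above and 47 to 53 mm above the stand's underside, its length within 0.2 rad (11 degrees) of the stand's, level within 0.04 rad (2.3 degrees), so that all three pads bear (horizontal distance between mirror_center and stand below 0.014 m and angle between the x axis of mirror_center and the x axis of stand, either way round below 0.2 rad and angle between mirror_center's own z axis and vertical below 0.04 rad and z of mirror_center in the frame of stand between 0.047 and 0.053 m and contact force between mirror and stand above 0.4 N and linear speed of mirror below 0.02 m/s and angular speed of mirror below 0.1 rad/s and contact force between the fingers and mirror below 0.05 N); the robot touches nothing.
It fails at once if the comb case is shifted by more than 20 mm (distance of comb_case_center from where it was at the start of the episode above 0.02 m).
It fails at once if the mirror is dropped onto the stand (moves faster than 0.5 m/s within 60 mm of the stand's centre and less than 35 mm above its seat) (horizontal distance between mirror_center and stand below 0.06 m and z of mirror_center in the frame of stand below 0.085 m and linear speed of mirror above 0.5 m/s).
It also fails if it takes over 35 s, if anything falls off the work surface, if the arm or the gripper's body presses on something with over 40 N, if the wrist force passes 120 N, or if a joint passes its speed limit or range.

ROBOT

A 7-joint arm with a two-finger parallel gripper is mounted at the origin on the work surface. World frame = base frame: x ahead of the robot, y to its left, z up, the work surface at z = 0. Lengths are in m, angles in rad, forces in N, time in s.
With the tool pointing down it reaches from about 0.425 to 0.925 m from the base axis. Payload 6.8 kg.
Tool frame: the origin (TCP) lies midway between the tips of the shut fingers; the grasp point (between the pads) lies 19 mm behind it; z points along the fingers, y is the line along which they close (so a half turn about z gives the same grasp; the last joint's range is limited). The gripper opens to 85 mm and grips with 20 to 120 N. Pads are 22 mm wide; open, the fingers measure 114 mm over their backs; the gripper's body (76 mm by 85 mm) begins 54 mm behind the grasp point. The pads swing forward as they close: fully open they stand 13 mm farther back than shut.
Start: joints at [-1.293, 0.477, 0.022, 1.555, -0.011, 1.109, -0.083], TCP at [0.254, 0.625, 0.231] pointing down, gripper open.
Joint ranges: [-2.96, 2.96], [-0.34, 2.1], [-1.41, 1.46], [0.24, 2.44], [-1.37, 4.51], [0.17, 1.92], [-2.96, 2.96]. Speed limits (rad/s): [2.39, 2.39, 3.14, 3.14, 3.14, 3.14, 3.14].

INTERFACE

Orientations are given as a rotation vector (axis times angle).
In Python, from bench import r gives the robot as it stands. The module is installed in compiled form; this text tells all that it offers.
- The arm moves only by the tool apply_moves, never from a script. Its argument "rows" is a list of rows, each a list of 6 numbers: the shift along the tool's x, y, z scaled (see below), then the turn, a rotation vector about the tool's x, y, z scaled (see below). A call has 1 to 5 rows; each row is the pose to reach, as a shift and turn from the pose commanded when the call began, along the tool's axes at that moment; what a row does not reach only later rows make up. The controller multiplies each number of a shift by 0.25 m and each number of a turn by 90 degrees. A row lasts 1/8 s, in which the tool goes at most 62.5 mm and 10.7 degrees, less where a joint would pass 70% of its speed; a pose out of reach is approached as far as the arm can. A call with a number of a shift or a turn outside -1 to 1 is refused whole. A call with a gripper value outside its range is refused whole. "claw" is the opening, from 0 (shut) to 1 (fully open), set as the call begins (left out, the last holds). The fingers move at their own pace and stop on an object; "newtons" is the grip in N (left out, the last holds). Time passes only in rows, so rows that repeat a pose let the fingers close. It gives the time, the measured TCP pose, the force, the opening and the grip force at its end, in the units of the state.
- r.get_obs(): the state, without advancing time (a new reading comes with each control period).
- r.grab_frame(name): name is "side" or "top" or "wrist"; returns a dict with "pixels" (480x640x3 uint8, red, green, blue), "intrinsics" (3x3 intrinsics, pixels), "eye" and "attitude" of the camera in the world. Camera axes: x right, y up, looking along -z (the intrinsics and any distortion apply to the point x, -y, -z); pixel columns grow to the right and rows downward; lengths in m; the calibration is good to about 2 mm. A picture is of the moment at which its call begins. There is no depth.
- r.hand_in(): hands the job in; it is judged then, once.
Trained networks look in a picture, given as the dict that the camera call returned (one of the last four; its "shot" number tells which), for a name from the list of things; names that differ only in an ending like _2 or _b are one class to them, and where a whole thing is asked for, a point or a joint stands for the part that bears it (a point fixed in the world has none). Each returns a list of dicts, best first, with "conf" (0 to 1); they miss things now and then, are a little off and sometimes report something else, mostly with a low value. They report only what shows in the picture. A call takes as long as a camera call. They do not tell look-alikes from the thing itself.
- r.search_frame(picture, thing): "rect" ([left, top, width, height] in pixels, round what is visible of it).
- r.outline_of(picture, thing): "pixels" (480x640 bool, what is visible of it) and "rect" ([left, top, width, height] in pixels, round what is visible of it).
- r.landmark_of(picture, thing): "point" ([column, row] in pixels: a listed point, or the origin of a listed thing).
The state is a dict: "clock": time; "joints": joint angles; "qvel": joint speeds; "tau": joint torques, N m; "tcp_pos": TCP position; "orientation": TCP orientation; "contact_force": force on the tool from outside, world axes, zero at the start; "moment": the same for the moment, N m; "grip_width": finger opening in m; "gripper_force": force on a finger pad.
Only numpy, scipy, OpenCV 4.12 (cv2) and the standard library are available. Lean on these libraries where they do the work, as an engineer would, in place of code of your own. Each camera call takes 0.05 s, during which the arm holds its last target. There are 200 camera calls.

## Working session

There is one attempt and no reset: what is moved stays moved. The work goes in short steps, Python scripts to look and compute and a tool call to move; the robot and the scene stay as the last step left them, time stands still between calls to the robot, and variables do not carry over. Pictures are saved under pics/ and viewed, at most 10 in all, crops included, and the job is handed in when it is done.

Besides the shell and the picture viewer there is one more tool, called after ">>>" as name(argument=value, ...) on one line, values as JSON. apply_moves: Moves the arm, as the interface text tells. Its arguments: {"type":"object","properties":{"rows":{"type":"array","items":{"type":"array","items":{"type":"number"}}},"claw":{"type":"number"},"newtons":{"type":"number"}},"required":["rows"]}

```bash
mkdir -p pics; cat > h.py <<'E'
import numpy as np, cv2
from scipy.spatial.transform import Rotation as R
from bench import r
def att(f):
    a=np.array(f["attitude"],float)
    return a if a.shape==(3,3) else (R.from_rotvec(a).as_matrix() if a.size==3 else R.from_quat(a).as_matrix())
def ray(f,p,z):
    K=np.array(f["intrinsics"]); d=np.linalg.inv(K)@[p[0],p[1],1]; d=att(f)@[d[0],-d[1],-d[2]]
    e=np.array(f["eye"]); return e+d*(z-e[2])/d[2]
def proj(f,P):
    c=att(f).T@(np.array(P)-f["eye"]); q=np.array(f["intrinsics"])@[c[0],-c[1],-c[2]]; return q[:2]/q[2]
def save(n,f): cv2.imwrite("pics/"+n,f["pixels"][:,:,::-1])
E
python3 - <<'E'
from h import *
fs={n:r.grab_frame(n) for n in("top","side")}
f=fs["top"];print({k:v for k,v in f.items() if k!="pixels"})
cv2.imwrite("pics/a.png",cv2.resize(np.hstack([fs["top"]["pixels"],fs["side"]["pixels"]]),(800,300))[:,:,::-1]); save("top.png",f)
for n,f in fs.items():
  for t in("mirror_center","stand","comb_case_center"):
    print(n,t,[(np.round(d["point"]),round(d["conf"],2)) for d in r.landmark_of(f,t)],[(np.round(d["rect"]),round(d["conf"],2)) for d in r.search_frame(f,t)])
print(r.get_obs())
E
```

```text
{'intrinsics': array([[483.54898918,   0.        , 316.97045436],
       [  0.        , 483.54898918, 239.18756464],
       [  0.        ,   0.        ,   1.        ]]), 'eye': array([ 0.29270361, -0.00270245,  1.00102711]), 'attitude': array([ 0.07848115, -0.0675001 , -1.55506187]), 'shot': 1}
top mirror_center [(array([195., 159.]), 0.59)] [(array([164., 136.,  66.,  46.]), 0.71)]
top stand [(array([257., 240.]), 0.98), (array([332., 195.]), 0.95), (array([412., 288.]), 0.65), (array([196., 312.]), 0.56)] [(array([395., 248.,  35.,  84.]), 0.72), (array([223., 198.,  61.,  79.]), 0.7), (array([311., 151.,  37.,  80.]), 0.56)]
top comb_case_center [(array([448., 179.]), 0.88)] [(array([421., 150.,  56.,  58.]), 0.82), (array([312., 150.,  39.,  79.]), 0.72)]
side mirror_center [(array([362., 163.]), 0.73)] [(array([344., 142.,  41.,  36.]), 0.88)]
side stand [(array([291., 206.]), 0.85), (array([204., 179.]), 0.74), (array([248., 376.]), 0.65), (array([368., 270.]), 0.64)] [(array([316., 223., 103.,  66.]), 0.73), (array([245., 170.,  92.,  62.]), 0.69), (array([178., 331., 134.,  7
[... 184 characters left out ...]
9)]
{'clock': 0.7, 'joints': array([-1.29306133,  0.47693194,  0.02238645,  1.55538974, -0.01150015,
        1.10928285, -0.08306223]), 'qvel': array([ 0.00073938, -0.0003851 , -0.00085356,  0.00020362,  0.00159557,
       -0.0006248 ,  0.00017786]), 'tau': array([-1.17998479e-03, -5.96169376e+01,  1.60574265e+00, -2.81501037e+01,
        1.25298870e-02,  1.34124890e-03, -1.58087380e-05]), 'tcp_pos': array([0.25402094, 0.62541194, 0.23135766]), 'orientation': array([-6.02269857e-01, -3.08331328e+00, -1.85725439e-04]), 'contact_force': array([-0.0961892 , -0.56139609, -0.32409126]), 'moment': array([0.00122656, 0.03311433, 0.00782752]), 'gripper_force': 0.0, 'grip_width': 0.08539459860059222}
```

View pics/top.png

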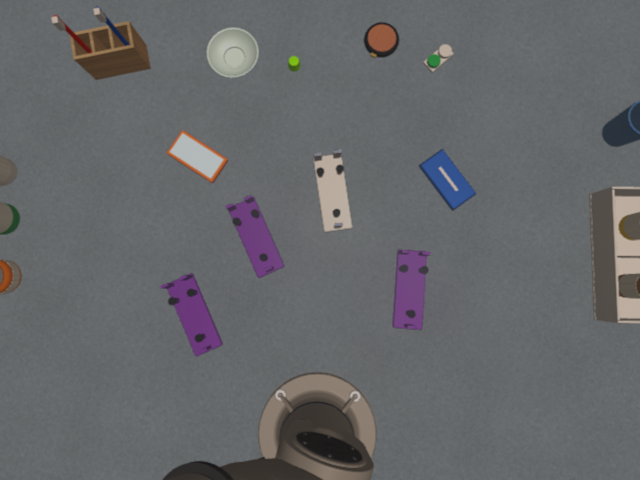

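The top view shows these candidates:
- **Mirror:** the orange-framed pale plate at (198,157). Its look-alike is the blue comb case at (447,179).
- **Stand:** the white one at (332,190). Its look-alikes are the purple stands at (255,237), (192,315) and (410,290).

I choose the orange plate and the white stand, and will check them in one close crop.

```bash
cat > m.py <<'E'
from h import *
def big(mask,near,rad=60):
    mask=cv2.morphologyEx(mask.astype(np.uint8),cv2.MORPH_CLOSE,np.ones((3,3)))
    cs=[c for c in cv2.findContours(mask,cv2.RETR_EXTERNAL,cv2.CHAIN_APPROX_NONE)[0] if np.hypot(*(c[:,0].mean(0)-near))<rad]
    return max(cs,key=cv2.contourArea)
def rect(f,c,z):
    w=np.array([ray(f,p,z)[:2] for p in c[:,0]],np.float32)
    b=cv2.boxPoints(cv2.minAreaRect(w*1000))/1000
    e=[b[1]-b[0],b[2]-b[1]]; e.sort(key=np.linalg.norm)
    return b.mean(0),np.arctan2(e[1][1],e[1][0]),[np.linalg.norm(x) for x in e]
def orange(f):
    h=cv2.cvtColor(f["pixels"],cv2.COLOR_RGB2HSV).astype(int); return (h[...,0]<16)&(h[...,1]>150)&(h[...,2]>100)
E
python3 - <<'E'
from m import *
f=r.grab_frame("top");p=f["pixels"].astype(int);hsv=cv2.cvtColor(f["pixels"],cv2.COLOR_RGB2HSV)
print("mirror",rect(f,big(orange(f),(198,157)),.016))
w=(p.min(2)>120)
print("stand",rect(f,big(w,(332,190)),.010))
dark=(p.max(2)<50)
n,l,s,c=cv2.connectedComponentsWithStats(dark.astype(np.uint8))
for i in range(1,n):
    if 305<c[i][0]<360 and 140<c[i][1]<240 and s[i][4]>15: print("dark",c[i],s[i],ray(f,c[i],.042))
g=r.grab_frame("side")
for t,z in(("mirror_center",.008),("stand",0.)):
    for q in(f,g): print(t,[(ray(q,d["point"],z).round(3),round(d["conf"],2)) for d in r.landmark_of(q,t)])
a=f["pixels"][110:260,150:490]
b=g["pixels"][120:300,150:430]
cv2.imwrite("pics/c.png",np.vstack([cv2.resize(a,(680,300)),cv2.resize(b,(680,300))])[:,:,::-1])
E
```

```text
mirror (array([0.5553851 , 0.25791958], dtype=float32), np.float32(1.0080565), [np.float32(0.0584137), np.float32(0.11558221)])
stand (array([ 0.48480722, -0.02567763], dtype=float32), np.float32(0.15810445), [np.float32(0.059278037), np.float32(0.16011558)])
dark [339.30434783 168.43478261] [337 166   6   6  23] [ 0.52631857 -0.03828103  0.042     ]
dark [319.85714286 171.19047619] [318 169   5   6  21] [0.52013461 0.00089812 0.042     ]
mirror_center [(array([0.55 , 0.262, 0.008]), 0.62)]
mirror_center []
stand [(array([ 0.487, -0.033,  0.   ]), 0.84), (array([ 0.285, -0.193,  0.   ]), 0.67), (array([0.227, 0.256, 0.   ]), 0.67), (array([0.392, 0.127, 0.   ]), 0.57)]
stand [(array([0.389, 0.139, 0.   ]), 0.88), (array([0.23 , 0.255, 0.   ]), 0.6), (array([ 0.284, -0.185,  0.   ]), 0.59), (array([ 0.485, -0.034,  0.   ]), 0.56)]
```

View pics/c.png

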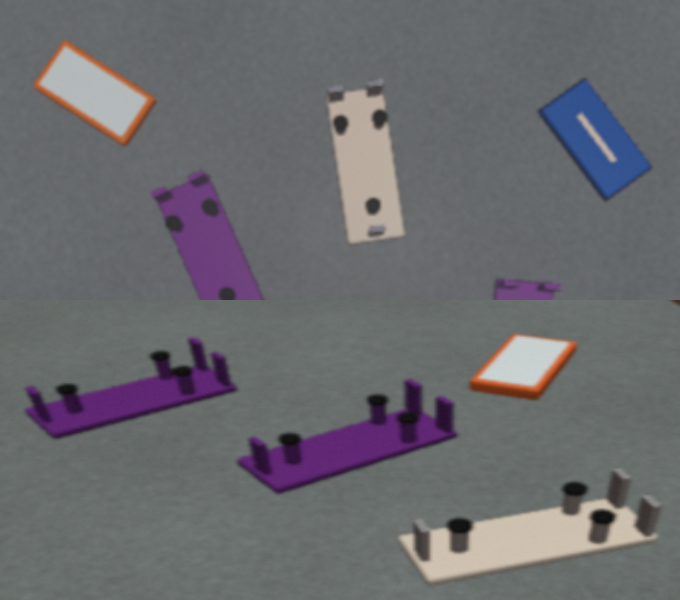

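The crop confirms the mirror has an orange frame with pale glass, and that the white stand has its two-post end pointing away from the robot. No look-alike is confused with either one. Next I work out the approach move.

```bash
cat > go.py <<'E'
from h import *
def go(P,yaw):
    o=r.get_obs(); M=R.from_rotvec(o["orientation"]); x=M.apply([1,0,0]); cur=np.arctan2(x[1],x[0])
    d=(yaw-cur+np.pi/2)%np.pi-np.pi/2; y=cur+d
    T=R.from_matrix(np.array([[np.cos(y),np.sin(y),0],[np.sin(y),-np.cos(y),0],[0,0,-1]]).T) # x, y, z=-up columns
    s=M.inv().apply(np.array(P)-o["tcp_pos"])/.25; t=(M.inv()*T).as_rotvec()/(np.pi/2)
    print("t",o["clock"],"tcp",o["tcp_pos"].round(4),"yaw",cur.round(3),"F",o["contact_force"].round(1),"j1,j7",o["joints"][[0,6]].round(2),"w",o["grip_width"],"gf",o["gripper_force"])
    print("shift",s.round(4),"turn",t.round(4),"mm",np.linalg.norm(s)*250,"deg",np.linalg.norm(t)*90)
E
python3 -c "
from go import *
go([.555,.258,.15],1.008)"
```

```text
t 1.0 tcp [0.254  0.6254 0.2313] yaw 2.756 F [-0.2 -0.5 -0.1] j1,j7 [-1.29 -0.08] w 0.08544861271346146 gf 0.0
shift [-1.6687 -0.9085  0.3252] turn [ 0.     -0.     -0.8873] mm 481.89504117106037 deg 79.85926961285774
```

>>> apply_moves(rows=[[-0.17,-0.09,0.0,0,0,-0.1],[-0.34,-0.18,0.0,0,0,-0.2],[-0.51,-0.27,0.0,0,0,-0.3],[-0.68,-0.36,0.03,0,0,-0.4],[-0.84,-0.45,0.06,0,0,-0.5]], claw=1, newtons=40)

```text
clock: 1.62
tcp_pos: [0.4074, 0.4408, 0.2164]
orientation: [-0.631, 3.077, 0.0]
contact_force: [0.5, 0.7, 0.3]
grip_width: 0.0853
gripper_force: 0.0
```

```bash
python3 -c "
from go import *
go([.555,.258,.15],1.008)"
```

```text
t 1.625 tcp [0.4074 0.4408 0.2164] yaw -2.737 F [0.5 0.7 0.3] j1,j7 [-0.86  1.02] w 0.08533009952710503 gf 0.0
shift [-0.2549 -0.9045  0.2656] turn [-1.000e-04  5.000e-04 -3.843e-01] mm 244.13808631827405 deg 34.58369372997962
```

>>> apply_moves(rows=[[-0.05,-0.18,0.05,0,0,-0.08],[-0.1,-0.36,0.1,0,0,-0.16],[-0.15,-0.54,0.16,0,0,-0.24],[-0.2,-0.72,0.21,0,0,-0.32],[-0.25,-0.89,0.26,0,0,-0.38]])

```text
clock: 2.25
tcp_pos: [0.5514, 0.2601, 0.1511]
orientation: [-1.505, 2.757, -0.0]
contact_force: [1.2, 0.2, 0.0]
grip_width: 0.0852
gripper_force: 0.0
```

>>> apply_moves(rows=[[0,0,0,0,0,0],[0,0,0,0,0,0]])

```text
clock: 2.5
tcp_pos: [0.5501, 0.2621, 0.1514]
orientation: [-1.5, 2.76, 0.001]
contact_force: [0.2, 0.7, -0.3]
grip_width: 0.0855
gripper_force: 0.0
```

```bash
python3 -c "
from go import *; from m import *
f=r.grab_frame('wrist'); m=orange(f); save('w1.png',f)
q=proj(f,[.555,.258,.016]); print(q)
print(rect(f,big(m,q,150),.016))
go([.555,.258,.15],1.008)"
```

```text
[315.08762114 217.86158233]
(array([0.5560106 , 0.25837606], dtype=float32), np.float32(1.009005), [np.float32(0.059145033), np.float32(0.11589517)])
t 2.55 tcp [0.5498 0.2629 0.1516] yaw -2.144 F [0.2 0.3 0.4] j1,j7 [-0.45  1.96] w 0.08532436417990309 gf 0.0
shift [ 0.0053 -0.0282  0.0065] turn [ 0.0004  0.0006 -0.0067] mm 7.345778033163506 deg 0.6040216281753666
```

View pics/w1.png

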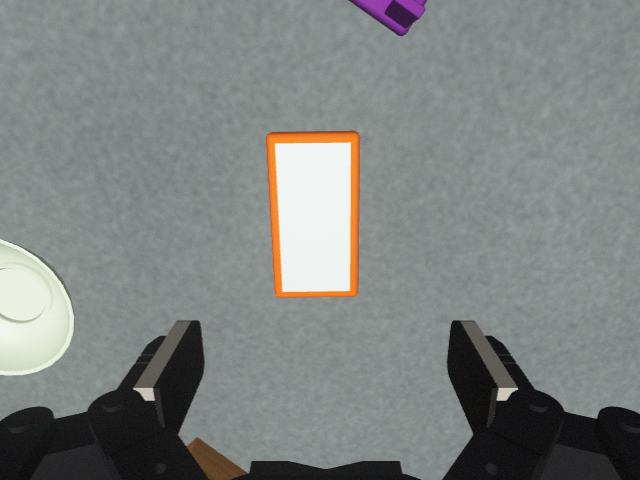

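The wrist view shows the mirror at (316,214), lined up between the fingers, and its position agrees with the first fix. I'm descending to it now.

>>> apply_moves(rows=[[0.002,-0.031,0.12,0,0,-0.007],[0.002,-0.031,0.24,0,0,-0.007],[0.002,-0.031,0.36,0,0,-0.007],[0.002,-0.031,0.45,0,0,-0.007],[0.002,-0.031,0.48,0,0,-0.007]])

```text
clock: 3.18
tcp_pos: [0.5551, 0.2583, 0.0304]
orientation: [1.519, -2.748, -0.001]
contact_force: [0.0, -0.2, 0.9]
grip_width: 0.0858
gripper_force: 0.0
```

>>> apply_moves(rows=[[0,0,0,0,0,0],[0,0,0,0,0,0]])

```text
clock: 3.42
tcp_pos: [0.5572, 0.2577, 0.0325]
orientation: [-1.516, 2.749, 0.0]
contact_force: [0.7, -0.7, 0.3]
grip_width: 0.085
gripper_force: 0.0
```

```bash
python3 -c "
from go import *
go([.556,.2583,-.001],1.008)"
```

```text
t 3.425 tcp [0.5572 0.2577 0.0325] yaw -2.134 F [ 0.7 -0.7  0.3] j1,j7 [-0.45  1.95] w 0.08497024813726138 gf 0.0
shift [0.0008 0.0054 0.134 ] turn [-0.0005  0.0012 -0.    ] mm 33.523989871406116 deg 0.11476700687471018
```

>>> apply_moves(rows=[[0,0.002,0.04,0,0,0],[0,0.002,0.08,0,0,0],[0,0.002,0.11,0,0,0],[0,0.002,0.125,0,0,0],[0,0.002,0.125,0,0,0]])

```text
clock: 4.05
tcp_pos: [0.556, 0.257, -0.0004]
orientation: [1.516, -2.751, -0.0]
contact_force: [-0.9, 0.6, -0.3]
grip_width: 0.0857
gripper_force: 0.0
```

>>> apply_moves(rows=[[0,0,0,0,0,0],[0,0,0,0,0,0],[0,0,0,0,0,0],[0,0,0,0,0,0],[0,0,0,0,0,0]], claw=0, newtons=40)

```text
clock: 4.68
tcp_pos: [0.5565, 0.2573, 0.0007]
orientation: [-1.516, 2.751, -0.0]
contact_force: [-1.1, -1.3, 5.6]
grip_width: 0.0589
gripper_force: 44.2
```

>>> apply_moves(rows=[[0,0,0,0,0,0],[0,0,0,0,0,0]])

```text
clock: 4.92
tcp_pos: [0.5565, 0.2573, 0.0006]
orientation: [-1.516, 2.751, -0.0]
contact_force: [-1.2, -1.0, 6.0]
grip_width: 0.0591
gripper_force: 44.3
```

>>> apply_moves(rows=[[0,0,-0.04,0,0,0],[0,0,-0.14,0,0,0],[0,0,-0.28,0,0,0],[0,0,-0.42,0,0,0],[0,0,-0.5,0,0,0]])

```text
clock: 5.55
tcp_pos: [0.5567, 0.2573, 0.1272]
orientation: [-1.515, 2.75, -0.0]
contact_force: [0.6, -0.4, -1.2]
grip_width: 0.0584
gripper_force: 43.8
```

>>> apply_moves(rows=[[0,0,0,0,0,0],[0,0,0,0,0,0]])

```text
clock: 5.8
tcp_pos: [0.5554, 0.2567, 0.124]
orientation: [1.516, -2.75, 0.0]
contact_force: [-0.2, 0.6, -2.2]
grip_width: 0.0587
gripper_force: 43.8
```

```bash
python3 -c "
from go import *; from m import *
f=r.grab_frame('wrist'); save('w2.png',f)
go([.484,-.025,.125],.158)"
```

```text
t 5.85 tcp [0.5552 0.2566 0.1237] yaw -2.134 F [ 0.1  0.3 -3.4] j1,j7 [-0.44  1.97] w 0.05904649331096992 gf 43.752747774124146
shift [ 1.1045 -0.3605 -0.0034] turn [ 1.000e-04 -1.600e-03  5.408e-01] mm 290.4651374061314 deg 48.675001823776476
```

View pics/w2.png

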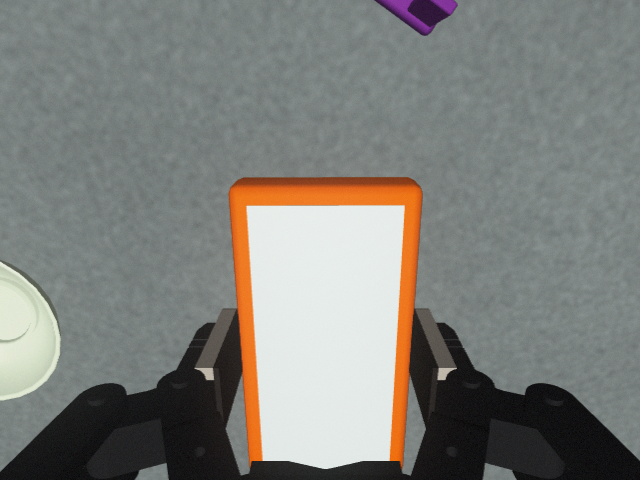

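The wrist view shows the mirror held square, with its far edge at row 180. I'm carrying it to the white stand.

>>> apply_moves(rows=[[0.11,-0.036,0,0,0,0.05],[0.22,-0.072,0,0,0,0.1],[0.33,-0.108,0,0,0,0.16],[0.44,-0.144,0,0,0,0.22],[0.55,-0.18,0,0,0,0.28]])

```text
clock: 6.48
tcp_pos: [0.5198, 0.1156, 0.124]
orientation: [0.874, -3.016, 0.0]
contact_force: [0.6, 0.3, -1.9]
grip_width: 0.0588
gripper_force: 43.7
```

```bash
python3 -c "
from go import *
go([.484,-.025,.125],.158)"
```

```text
t 6.475 tcp [0.5198 0.1156 0.124 ] yaw -2.578 F [ 0.6  0.3 -1.9] j1,j7 [-0.32  1.79] w 0.058805980724066 gf 43.72138023376465
shift [ 0.4218 -0.3987 -0.0033] turn [ 1.000e-04 -1.200e-03  2.584e-01] mm 145.089455584289 deg 23.257467767782533
```

>>> apply_moves(rows=[[0.1,-0.09,0,0,0,0.06],[0.2,-0.18,0,0,0,0.12],[0.3,-0.28,0,0,0,0.18],[0.38,-0.36,0,0,0,0.23],[0.42,-0.4,0,0,0,0.26]])

```text
clock: 7.1
tcp_pos: [0.4854, -0.0261, 0.1251]
orientation: [0.241, -3.132, 0.0]
contact_force: [-1.0, 0.5, -2.0]
grip_width: 0.0591
gripper_force: 43.7
```

>>> apply_moves(rows=[[0,0,0,0,0,0],[0,0,0,0,0,0],[0,0,0,0,0,0]])

```text
clock: 7.48
tcp_pos: [0.4864, -0.0227, 0.125]
orientation: [-0.254, 3.131, 0.001]
contact_force: [-0.6, -0.2, -0.7]
grip_width: 0.059
gripper_force: 43.7
```

```bash
python3 -c "
from go import *
f=r.grab_frame('side');w=r.grab_frame('wrist')
go([.484,-.025,.052],.158)
# predicted mirror top corners at tcp height .0.123+.0154
o=r.get_obs();M=R.from_rotvec(o['orientation']);im=w['pixels'].copy();zt=.016-.0006
for im_,F in((im,w),(f['pixels'],f)):
  for sx in(-.058,.058):
    for sy in(-.03,.03):
      u=proj(F,o['tcp_pos']+M.apply([sx,sy,-zt])); cv2.circle(im_,tuple(int(v) for v in u),2,(0,0,255),-1)
c=cv2.resize(f['pixels'][110:290,260:500],(640,480),interpolation=cv2.INTER_CUBIC)
cv2.imwrite('pics/p1.png',cv2.resize(np.hstack([im,c]),(800,300),interpolation=cv2.INTER_AREA)[:,:,::-1])"
```

```text
t 7.575 tcp [ 0.4862 -0.0231  0.125 ] yaw -2.981 F [ 0.7 -1.2 -1.8] j1,j7 [-0.18  1.7 ] w 0.05909141117372608 gf 43.72024476528168
shift [ 0.0101 -0.0063  0.2919] turn [0.0002 0.     0.0019] mm 73.04152453987663 deg 0.17041347004835092
```

View pics/p1.png

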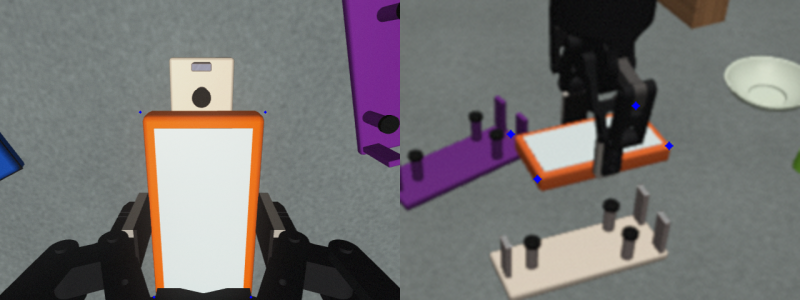

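The mirror sits over the white stand and is level, with corners close to prediction. The near stand pad shows at about (322,155) in the wrist frame. I'll use it to check alignment.

```bash
python3 -c "
from go import *
f=r.grab_frame('wrist');p=f['pixels'].astype(int)
m=(p.max(2)<60).astype(np.uint8);n,l,s,c=cv2.connectedComponentsWithStats(m)
for i in range(1,n):
  if s[i][4]>100 and abs(c[i][0]-322)<50 and c[i][1]<180: print('pad',c[i],s[i],ray(f,c[i],.042),'exp',proj(f,[.4366,-.0326,.042]))
go([.484,-.025,.052],.158)"
```

```text
pad [322.00449775 156.06596702] [308 141  29  31 667] [ 0.43680557 -0.03261283  0.042     ] exp [322.09097719 155.67851945]
t 7.625 tcp [ 0.4862 -0.0233  0.125 ] yaw -2.981 F [-0.6  0.7 -1.5] j1,j7 [-0.18  1.7 ] w 0.058594777885576405 gf 43.72025728225708
shift [ 0.0097 -0.0056  0.292 ] turn [0.0001 0.     0.0016] mm 73.05755383270734 deg 0.14761854264929572
```

Stand pose confirmed to within a millimetre. I'm lowering to about 9 mm above the seat, then in small steps.

>>> apply_moves(rows=[[0.008,-0.006,0.08,0,0,0.001],[0.008,-0.006,0.16,0,0,0.001],[0.008,-0.006,0.23,0,0,0.001],[0.008,-0.006,0.27,0,0,0.001],[0.008,-0.006,0.29,0,0,0.001]])

```text
clock: 8.25
tcp_pos: [0.4843, -0.0256, 0.0522]
orientation: [0.248, -3.131, -0.0]
contact_force: [0.2, -0.1, -2.2]
grip_width: 0.0585
gripper_force: 43.7
```

>>> apply_moves(rows=[[0,0,0,0,0,0],[0,0,0.008,0,0,0],[0,0,0.012,0,0,0],[0,0,0.016,0,0,0],[0,0,0.016,0,0,0]])

```text
clock: 8.88
tcp_pos: [0.4843, -0.0257, 0.0486]
orientation: [-0.247, 3.132, 0.0]
contact_force: [-1.0, -0.7, -1.6]
grip_width: 0.0586
gripper_force: 43.7
```

```bash
python3 -c "
from go import *
go([.484,-.025,.0426],.158)
f=r.grab_frame('side')
cv2.imwrite('pics/s1.png',cv2.resize(f['pixels'][140:290,290:450],(640,600),interpolation=cv2.INTER_CUBIC)[:,:,::-1])"
```

```text
t 8.875 tcp [ 0.4843 -0.0257  0.0486] yaw -2.984 F [-1.  -0.7 -1.6] j1,j7 [-0.15  1.73] w 0.058630515397554005 gf 43.69963824748993
shift [0.0007 0.0031 0.0239] turn [-0.      0.     -0.0002] mm 6.015125784164458 deg 0.017398633818060068
```

View pics/s1.png

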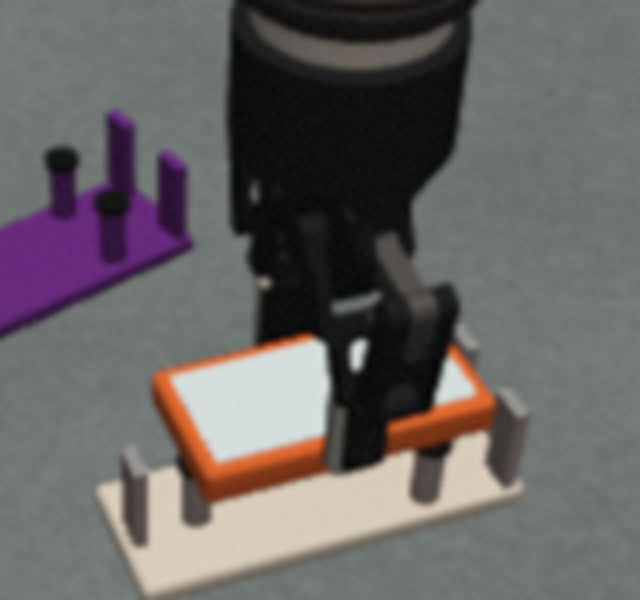

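The mirror hovers just above the pads between the lips, with free gaps at both ends. I'm continuing in small steps until contact shows.

>>> apply_moves(rows=[[0,0,0.004,0,0,0],[0,0,0.008,0,0,0],[0,0,0.012,0,0,0],[0,0,0.016,0,0,0],[0,0,0.016,0,0,0]])

```text
clock: 9.55
tcp_pos: [0.4842, -0.0257, 0.0444]
orientation: [0.248, -3.132, -0.0]
contact_force: [0.3, -0.2, -1.6]
grip_width: 0.0588
gripper_force: 43.7
```

>>> apply_moves(rows=[[0,0,0.002,0,0,0],[0,0,0.004,0,0,0],[0,0,0.006,0,0,0],[0,0,0.006,0,0,0]])

```text
clock: 10.05
tcp_pos: [0.4843, -0.0257, 0.043]
orientation: [0.247, -3.132, -0.0]
contact_force: [-0.2, 0.1, -1.7]
grip_width: 0.0591
gripper_force: 43.7
```

>>> apply_moves(rows=[[0,0,0.002,0,0,0],[0,0,0.004,0,0,0],[0,0,0.004,0,0,0]])

```text
clock: 10.42
tcp_pos: [0.4843, -0.0257, 0.0426]
orientation: [-0.247, 3.132, 0.0]
contact_force: [-2.6, 0.1, 5.3]
grip_width: 0.0587
gripper_force: 44.7
```

>>> apply_moves(rows=[[0,0,0.002,0,0,0],[0,0,0.004,0,0,0],[0,0,0.004,0,0,0]])

```text
clock: 10.8
tcp_pos: [0.4844, -0.0257, 0.0425]
orientation: [-0.247, 3.132, 0.001]
contact_force: [-5.6, -0.0, 20.4]
grip_width: 0.0589
gripper_force: 46.1
```

Contact came at the predicted height. I'm backing off the press, then letting go.

>>> apply_moves(rows=[[0,0,-0.003,0,0,0],[0,0,-0.004,0,0,0],[0,0,-0.004,0,0,0]])

```text
clock: 11.18
tcp_pos: [0.4843, -0.0257, 0.0426]
orientation: [-0.247, 3.132, 0.0]
contact_force: [-2.8, 0.2, 7.5]
grip_width: 0.0584
gripper_force: 44.7
```

>>> apply_moves(rows=[[0,0,0,0,0,0],[0,0,0,0,0,0],[0,0,0,0,0,0],[0,0,0,0,0,0],[0,0,0,0,0,0]], claw=1)

```text
clock: 11.8
tcp_pos: [0.4843, -0.0257, 0.042]
orientation: [-0.248, 3.132, 0.0]
contact_force: [0.2, 0.2, 0.3]
grip_width: 0.085
gripper_force: 0.0
```

>>> apply_moves(rows=[[0,0,-0.05,0,0,0],[0,0,-0.15,0,0,0],[0,0,-0.3,0,0,0],[0,0,-0.45,0,0,0],[0,0,-0.6,0,0,0]])

```text
clock: 12.42
tcp_pos: [0.4842, -0.0258, 0.1942]
orientation: [-0.247, 3.131, 0.0]
contact_force: [1.0, -0.1, 1.0]
grip_width: 0.0852
gripper_force: 0.0
```

```bash
python3 -c "
from go import *; from m import *
go([.484,-.025,.19],.158)
f=r.grab_frame('wrist'); q=proj(f,[.484,-.025,.058]); print(rect(f,big(orange(f),q,200),.058))
g=r.grab_frame('side')
c=cv2.resize(g['pixels'][140:290,290:490],(640,480),interpolation=cv2.INTER_CUBIC)
cv2.imwrite('pics/e.png',cv2.resize(np.hstack([f['pixels'],c]),(800,300),interpolation=cv2.INTER_AREA)[:,:,::-1])"
```

```text
t 12.425 tcp [ 0.4842 -0.0258  0.1942] yaw -2.984 F [ 1.  -0.1  1. ] j1,j7 [-0.19  1.69] w 0.08521491104890115 gf 0.0
shift [0.0001 0.0033 0.0166] turn [ 0.      0.0005 -0.0003] mm 4.238498239596795 deg 0.05553097256706268
(array([ 0.48508096, -0.02554042], dtype=float32), np.float32(0.15883286), [np.float32(0.059153717), np.float32(0.11553764)])
```

View pics/e.png

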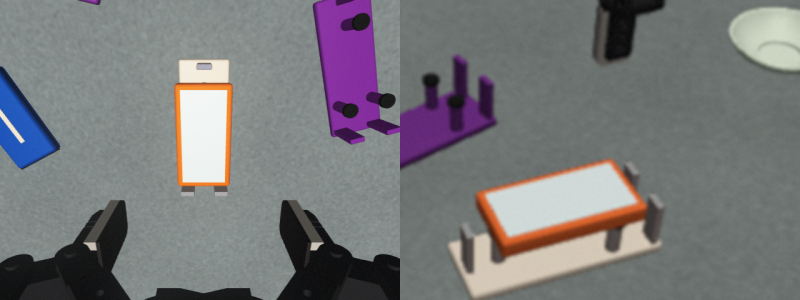

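The mirror lies flat on the stand, glass up and released. Measured centre is about 1 mm from the stand centre, with yaw 0.159 against 0.158.

```bash
python3 -c "
from h import *
print(r.hand_in())"
```

```text
the job is handed in; nothing more can be done
None
```

The mirror is on the white stand, glass up and released, about 1 mm off centre and lined up lengthwise. The comb case was never touched, and the job was handed in at about 12.5 s; the hand-in returned no verdict.

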